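# Bring two memo pads forward to match the display overhang

## Robot

A 6-joint arm with a two-finger parallel gripper is mounted at the origin on the work surface. World frame = base frame: x ahead of the robot, y to its left, z up, the work surface at z = 0. Lengths are in m, angles in rad, forces in N, time in s.
With the tool pointing down it reaches from about 0.4 to 0.825 m from the base axis. Payload 7 kg.
Tool frame: the origin (TCP) lies between the finger pads; the fingertips stand 22 mm ahead of it and the grasp point (between the pads) lies 3 mm ahead of it; z points along the fingers, y is the direction in which the jaws open and shut (so a half turn about z gives the same grasp; the last joint's range is limited). The gripper opens to 88 mm and grips with 3 to 60 N. Pads are 19 mm wide; open, the fingers measure 130 mm over their backs; the gripper's body (78 mm by 193 mm) begins 47 mm behind the grasp point.
Start: joints at [1.562, 0.359, 0.012, 0, -1.224, -0.288], TCP at [0.197, 0.645, 0.249] pointing down, gripper open.
Joint ranges: [-3.07, 3.07], [-1.43, 2.12], [-1.02, 1.25], [-3.03, 1.67], [-3.05, -0], [-3.03, 3.03]. Speed limits (rad/s): [2.39, 2.39, 3.01, 3.14, 3.14, 3.14].

## Interface

Orientations are given as [roll, pitch, yaw] about the fixed x, y, z axes, in that order (R = Rz(yaw) Ry(pitch) Rx(roll)).
In Python, from station import * gives the robot as it stands. The module is installed in compiled form; this text tells all that it offers.
- The arm moves only by the tool move_arm, never from a script. Its argument "rows" is a list of rows, each an object with "delta_rot": the turn, a rotation vector about the world's x, y, z in degrees, a list of three; "delta_pos": the shift along the world's x, y, z in cm, a list of three; "hand": the finger opening in cm, from 0 to 8.76. A call has exactly 10 rows; each row shifts and turns the commanded pose from where the row before left it; what a row does not reach is not made up. A row lasts 1/10 s, in which the tool goes at most 50 mm and 8.59 degrees, less where a joint would pass 70% of its speed; a pose out of reach is approached as far as the arm can. A call is refused whole if a number of a shift passes 5 or a number of a turn 8.59, either way. A call with a gripper value outside its range is refused whole. The fingers move at their own pace and stop on an object; "force" is the grip in N (left out, the last holds). Time passes only in rows, so rows that do not move let the fingers close, or fill a call up. It gives the time, the measured TCP pose, the force and the opening at its end, in the units of the state.
- get_state(): the state, without advancing time (a new reading comes with each control period).
- grab_frame(name): name is "scene" or "top" or "wrist"; returns the picture (420x560x3 uint8, blue, green, red); there is no depth.
- camera_info(name): a dict with "camera_matrix" (3x3 intrinsics, pixels), "world_from_camera" (4x4, takes a point from camera to world coordinates); the wrist camera has in their place "T_tool_cam" (4x4, takes a point from camera to tool coordinates, whose origin is the TCP and whose axes are the flange's). Camera axes: x right, y down, z forward; pixel columns grow to the right and rows downward; lengths in m; the calibration is good to about 2 mm. The wrist camera is an equidistant fisheye: a pixel r from the principal point sees the ray r / f radians off the axis. A picture is of the moment at which its call begins: read the wrist's pose just before it. camera_info takes no time and is no camera call.
- job_done(): hands the job in, once; it reports no verdict.
The state is a dict: "t": time; "q": joint angles; "qd": joint speeds; "joint_efforts": joint torques, N m; "eef_pos": TCP position; "ee_rot": TCP orientation; "force": force on the tool from outside, world axes, zero at the start; "moment": the same for the moment, N m; "width": finger opening in m.
Only numpy, scipy, OpenCV 4.12 (cv2) and the standard library are available. Lean on these libraries where they do the work, as an engineer would, in place of code of your own. Each camera call takes 0.05 s, during which the arm holds its last target.

## Task

On the black display step, slide the red memo pad and the green memo pad forward, away from the robot, until each hangs over the step's far edge by as much as the blue pad between them, its far edge in line with the blue pad's and square to the step. Push them along the step with the fingertips, each staying in its own place in the row; do not pick them up, and leave the blue pad and all the other goods where they are.

Things in the scene. Friction and masses are not known exactly. Their poses are not given: they have to be found in the camera images.
- step: Low black display step fixed to the counter, 260 deep (its x) x 620 wide (its y) x 70 high. Origin at the centre of its underside, so its flat smooth top is 70 above the origin and its far (customer-side) edge is the line x = +130 in its frame; the price rail hangs below that edge and is out of the way. Its x axis points away from the robot, its z axis up. Stands at a different place and angle (up to about 7 degrees) each time.
- red_pad: Red-covered memo pad, flat slab 128 deep (its x) x 91 wide (its y) x 8 thick, 60 to 120 g, lying loose on the step near one end of the row (left or right of the blue pad), set back from the far edge and skewed by up to 12 degrees. Origin at the centre of its underside; x axis points to its far edge (+64), away from the robot; the edge with the grey binding strip, at x = -64, faces the robot. Both are plain vertical edges.
- red_front (a point): Middle of the red pad's far edge, on its top face (64 ahead of its origin, 8 up).
- green_pad: Green-covered memo pad, same size, weight and axes as the red one, lying on the other side of the blue pad, also set back and skewed. Origin at the centre of its underside.
- green_front (a point): Middle of the green pad's far edge, on its top face.
- blue_pad: Blue-covered memo pad, same size and axes, in the middle of the row, loose, square to the step and already hanging over its far edge by 20 to 38 (differs each time). It is the pattern for the others and must stay where it is. The red and green pads' centres start about 150 to either side of its centre. Origin at the centre of its underside.
- correction_fluid: Small white bottle with a blue cap, 24 across, 62 tall, standing on the step in one gap beside the blue pad, near the far edge. Origin at the centre of its underside. Leave alone.
- eraser: White eraser in a blue sleeve, 43 x 18 x 12, lying on the step in the other gap beside the blue pad, near the far edge. Origin at the centre of its underside. Leave alone.
- glue_stick: Yellow glue stick with a red cap, 27 across, 85 tall, standing at one end of the step. Origin at the centre of its underside. Leave alone.
- staple_box: Orange and brown box of staples, 52 x 32 x 24, at the other end of the step. Origin at the centre of its underside. Leave alone.
There are look-alikes about, which are no part of the job. Leave any pink or yellow look-alike of the red_pad alone.

How it is judged:
By the outcome, as a careful person would: the job done as asked, in the order asked, and still so for the second after the job is handed in, with the robot touching nothing.
It also fails if it takes over 48 s, if anything falls off the work surface, if the arm or the gripper's body presses on something with over 40 N, if the wrist force passes 120 N, or if a joint passes its speed limit or range.

## Working session

There is one attempt and no reset: what is moved stays moved. The work goes in short steps, Python scripts to look and compute and a tool call to move; the robot and the scene stay as the last step left them, time stands still between calls to the robot, and variables do not carry over. Pictures are saved under pics/ and viewed, and the job is handed in when it is done.

Besides the shell and the picture viewer there is one more tool, called after ">>>" as a command line: name --argument value ..., lists and objects as JSON in quotes. move_arm: Moves the arm, as the interface text tells. Its arguments: {"type":"object","properties":{"rows":{"type":"array"},"force":{"type":"number"}},"required":["rows"]}

```bash
mkdir -p pics; ls; python3 - <<'E'
from station import *
import cv2,numpy as np
print(get_state())
for n in("scene","top","wrist"):
    cv2.imwrite(f"pics/{n}0.png",grab_frame(n)); print(n,camera_info(n))
E
```

```text
pics
{'t': 0.0, 'q': array([ 1.56207839e+00,  3.59383360e-01,  1.10317580e-02, -3.76703272e-04,
       -1.22410199e+00, -2.88117472e-01]), 'qd': array([-1.61407644e-03, -2.40732459e-03,  2.06674089e-03,  1.49451028e-03,
        9.39036983e-05,  5.59191085e-04]), 'joint_efforts': array([-1.34668764e-03, -5.82711196e+01,  2.93064219e+01,  6.99761957e+00,
        7.26358965e-03, -1.56433121e-04]), 'eef_pos': array([0.19730456, 0.64502532, 0.24760836]), 'ee_rot': array([ 3.13990307e+00, -1.31431758e-04, -2.96963594e-01]), 'force': array([ 0.47883333, -0.00140684, -0.41512004]), 'moment': array([-0.00709499, -0.01015793,  0.02000231]), 'width': 0.0872775044436603}
scene {'camera_matrix': array([[428.34374836,   0.        , 285.1233237 ],
       [  0.        , 428.34374836, 208.90127438],
       [  0.        ,   0.        ,   1.        ]]), 'world_from_camera': array([[ 0.75395746,  0.53581368, -0.38006821,  1.00118853],
       [ 0.65679012, -0.62648122,  0.41969992, -0.41994784],
       [-0.01322464, -0.56606093, -0.82425732,  0.80599944],
       [ 0.        ,  0.        ,  0.        ,  1
[... 292 characters left out ...]
,  0.13518998, -0.03754463, -0.02714423],
       [ 0.00596649, -0.22677932, -0.97392789,  0.84666814],
       [ 0.        ,  0.        ,  0.        ,  1.        ]])}
wrist {'camera_matrix': array([[325.1922621 ,   0.        , 274.91978394],
       [  0.        , 325.1922621 , 212.30298783],
       [  0.        ,   0.        ,   1.        ]]), 'T_tool_cam': array([[-5.18222586e-04, -9.67823433e-01, -2.51629756e-01,
         6.69616152e-02],
       [ 9.99998657e-01, -8.92775224e-04,  1.37434816e-03,
        -6.14319345e-05],
       [-1.55477517e-03, -2.51628705e-01,  9.67822596e-01,
        -1.36506988e-01],
       [ 0.00000000e+00,  0.00000000e+00,  0.00000000e+00,
         1.00000000e+00]])}
```

View pics/scene0.png

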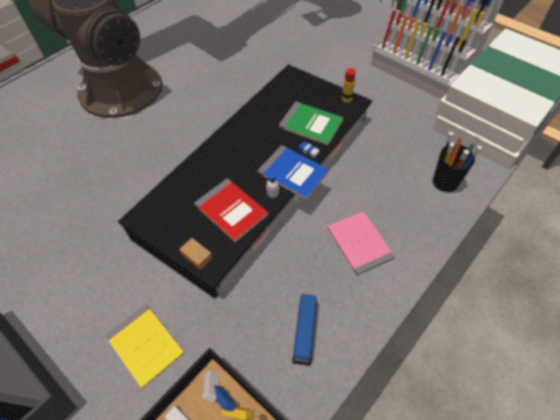

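View pics/top0.png

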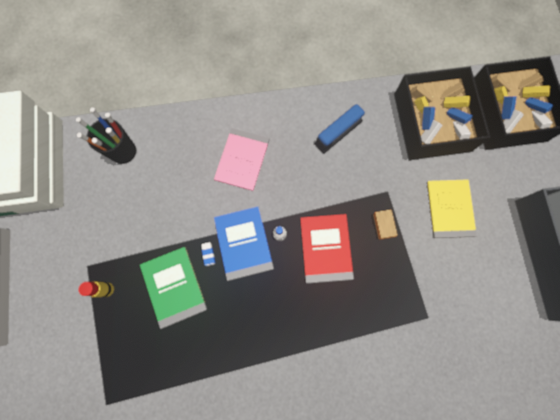

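View pics/wrist0.png

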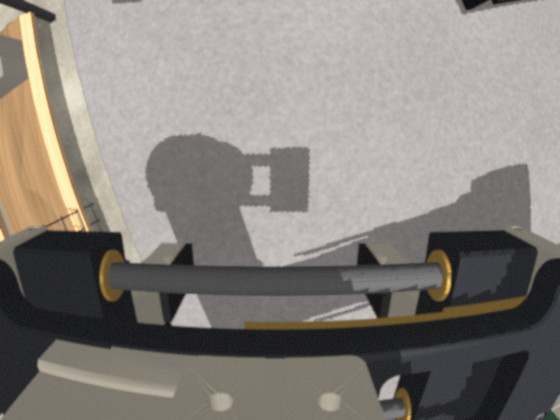

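The scene view shows red at about (233,208), blue at (293,171) and green at (312,122). In the top view, green is at (172,287), blue at (243,242) and red at (327,248), with the bottle at (280,233) and the eraser at (208,254). The pink pad at (241,161) and the yellow pad at (452,208) are look-alikes lying on the counter off the step. The red pad on the step, with its grey binding and label, fits the description.

```bash
cat > h.py <<'E'
import cv2,numpy as np
from station import *
HSV={'red':[((0,120,60),(8,255,255)),((172,120,60),(180,255,255))],'green':[((50,110,40),(80,255,255))],'blue':[((105,120,60),(125,255,255))]}
def ray(n,uv,T=None):
    c=camera_info(n);K=c['camera_matrix'];uv=np.atleast_2d(uv).astype(float)
    T=c['world_from_camera'];d=np.c_[(uv-[K[0,2],K[1,2]])/K[0,0],np.ones(len(uv))]
    return T[:3,3],d@T[:3,:3].T
def plane(n,uv,z):
    o,d=ray(n,uv);return o+d*((z-o[2])/d[:,2])[:,None]
def mask(im,col,extra=0):
    h=cv2.cvtColor(im,cv2.COLOR_BGR2HSV);m=np.zeros(h.shape[:2],np.uint8)
    for a,b in HSV[col]: m|=cv2.inRange(h,a,b)
    m=cv2.morphologyEx(m,cv2.MORPH_OPEN,np.ones((3,3)))
    cs,_=cv2.findContours(m,cv2.RETR_EXTERNAL,cv2.CHAIN_APPROX_NONE)
    return cs
def quad(im,col,near,n=None):
    cs=[c for c in mask(im,col) if cv2.contourArea(c)>700]
    c=min(cs,key=lambda c:np.hypot(*(c[:,0].mean(0)-near)))
    c=cv2.convexHull(c)
    b=cv2.boxPoints(cv2.minAreaRect(c)); return c[:,0].astype(float),b
def tri(r1,r2):
    (o1,d1),(o2,d2)=r1,r2;d1=d1.ravel();d2=d2.ravel()
    A=np.c_[d1,-d2];s=np.linalg.lstsq(A,o2-o1,rcond=None)[0]
    p,q=o1+s[0]*d1,o2+s[1]*d2;return (p+q)/2,np.linalg.norm(p-q)
E
python3 - <<'E'
from h import *
t=cv2.imread('pics/top0.png');s=cv2.imread('pics/scene0.png')
# enlarged crop
cv2.imwrite('pics/crop0.png',cv2.resize(t[180:340,80:440],None,fx=2.2,fy=2.2,interpolation=cv2.INTER_CUBIC))
cv2.imwrite('pics/crops0.png',cv2.resize(s[60:300,120:390],None,fx=2.4,fy=2.4,interpolation=cv2.INTER_CUBIC))
for col,nt,ns in(('red',(327,248),(233,208)),('blue',(243,242),(293,171)),('green',(172,287),(312,122))):
    for n,im,near in(('top',t,nt),('scene',s,ns)):
        h,b=quad(im,col,near)
        c=cv2.approxPolyDP(h.astype(np.float32)[:,None],5,True)[:,0]
        print(col,n,c.tolist()); 
        if n=='top':print(np.round(plane(n,c,.078),3).tolist())
E
```

```text
red top [[346.0, 214.0], [352.0, 270.0], [305.0, 274.0], [300.0, 218.0]]
[[0.636, -0.168, 0.078], [0.525, -0.16, 0.078], [0.53, -0.069, 0.078], [0.641, -0.075, 0.078]]
red scene [[231.0, 182.0], [267.0, 210.0], [235.0, 239.0], [199.0, 208.0]]
blue top [[257.0, 208.0], [270.0, 260.0], [225.0, 271.0], [215.0, 218.0]]
[[0.673, 0.007, 0.078], [0.567, -0.005, 0.078], [0.558, 0.084, 0.078], [0.664, 0.092, 0.078]]
blue scene [[287.0, 148.0], [326.0, 168.0], [307.0, 195.0], [265.0, 174.0]]
green top [[184.0, 248.0], [201.0, 301.0], [157.0, 319.0], [140.0, 264.0]]
[[0.613, 0.158, 0.078], [0.508, 0.134, 0.078], [0.487, 0.219, 0.078], [0.594, 0.245, 0.078]]
green scene [[302.0, 103.0], [342.0, 117.0], [328.0, 140.0], [286.0, 127.0]]
```

View pics/crop0.png

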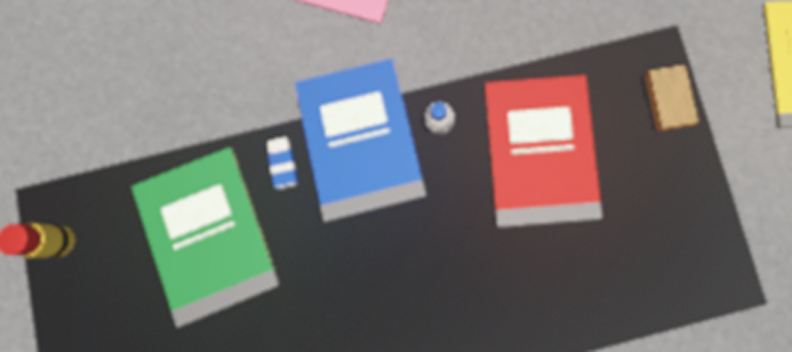

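View pics/crops0.png

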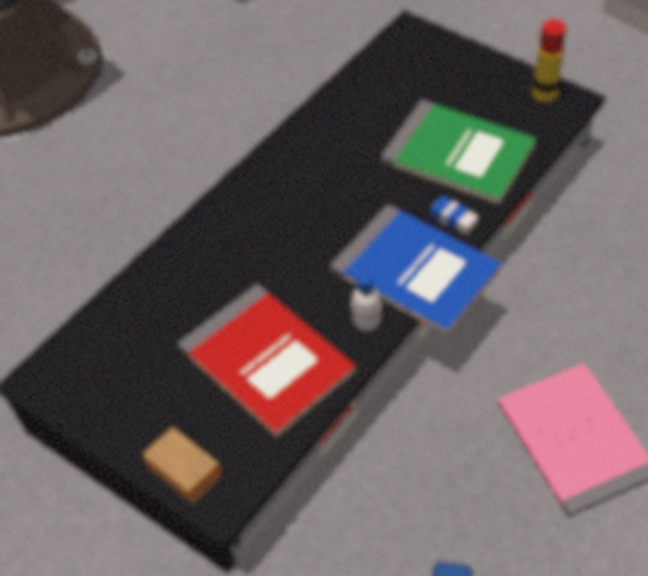

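Nothing is ambiguous in the crops. Next come sub-pixel edge fits, with heights triangulated from two views.

```bash
cat >> h.py <<'E'
def fitedge(im,p,q,w=5,trim=.12):
    """subpixel line through strongest gradient near segment p-q"""
    g=cv2.GaussianBlur(im,(0,0),.7).astype(np.float32);p=np.array(p,float);q=np.array(q,float)
    for it in range(2):
        u=(q-p)/np.linalg.norm(q-p);nrm=np.array([-u[1],u[0]])
        s=np.linspace(trim,1-trim,40);off=np.arange(-w,w+.01,.25)
        P=p+s[:,None,None]*(q-p)+off[None,:,None]*nrm
        v=cv2.remap(g,P[...,0].astype(np.float32),P[...,1].astype(np.float32),cv2.INTER_LINEAR)
        d=np.abs(np.diff(v,axis=1)).sum(2)
        k=d.argmax(1);o=[]
        for i in range(len(s)):
            a=max(0,k[i]-5);b=k[i]+6;ww=d[i,a:b]**2;o.append((ww*((off[:-1]+.125)[a:b])).sum()/ww.sum())
        o=np.array(o);med=np.median(o);ok=np.abs(o-med)<1.5
        pts=(p+s[:,None]*(q-p)+o[:,None]*nrm)[ok].astype(np.float32)
        vx,vy,x,y=cv2.fitLine(pts,cv2.DIST_HUBER,0,.01,.01).ravel()
        L=np.array([x,y]);D=np.array([vx,vy]);p=L+D*np.dot(p-L,D);q=L+D*np.dot(q-L,D);w=3
    return L,D
def isect(a,b):
    t=np.linalg.solve(np.c_[a[1],-b[1]],b[0]-a[0]);return a[0]+t[0]*a[1]
def padcorners(im,col,near):
    """cover corners (colour only, no strip), ordered by approx polygon"""
    h,b=quad(im,col,near);c=cv2.approxPolyDP(h.astype(np.float32)[:,None],5,True)[:,0]
    assert len(c)==4,c
    E=[fitedge(im,c[i],c[(i+1)%4]) for i in range(4)]
    return np.array([isect(E[i-1],E[i]) for i in range(4)])
def orderworld(P):
    """return [far-left, far-right, near-left, near-right] indices by world x then y"""
    i=np.argsort(-P[:,0]);f=i[:2];n=i[2:];f=f[np.argsort(-P[f,1])];n=n[np.argsort(-P[n,1])];return np.r_[f,n]
E
cat > meas.py <<'E'
from h import *
import sys
def report(t,s=None,near=None,z=.078):
    R={}
    for col,nt in near['top'].items():
        C=padcorners(t,col,nt);P=plane('top',C,z);o=orderworld(P);C=C[o];P=P[o];R[col]=P
        if s is not None:
            S=padcorners(s,col,near['scene'][col]);So=orderworld(plane('scene',S,z));S=S[So]
            for a,b in zip(C,S):
                p,e=tri(ray('top',a),ray('scene',b));print(col,'tri',np.round(p*1e3,1),'gap',round(e*1e3,1))
    b=R['blue'];
    yb=np.degrees(np.arctan2(b[0,0]-b[1,0],-(b[0,1]-b[1,1])))  # edge dir
    def yaw(P):
        e=P[1]-P[0];yf=np.degrees(np.arctan2(e[0],-e[1]))
        d=(P[0]+P[1]-P[2]-P[3]);return yf,np.degrees(np.arctan2(d[1],d[0]))
    for k,P in R.items():
        print(k,'far mid',np.round((P[0]+P[1])[:2]*500,1),'yaw far/sides',np.round(yaw(P),2),'w',round(np.linalg.norm(P[0]-P[1])*1e3,1),'len',round(np.linalg.norm(P[0]+P[1]-P[2]-P[3])*500,1))
    return R
E
python3 - <<'E'
from meas import *
t=cv2.imread('pics/top0.png');s=cv2.imread('pics/scene0.png')
near={'top':{'red':(327,248),'blue':(243,242),'green':(172,287)},'scene':{'red':(233,208),'blue':(293,171),'green':(312,122)}}
R=report(t,s,near)
print({k:np.round(v[:,:2]*1e3,1).tolist() for k,v in R.items()})
# step far edge in top: between pads & ends; left/right sides
for nm,a,b in(('farA',(95,262),(138,251)),('farB',(186,238),(212,230)),('farC',(352,207),(385,197)),('right',(391,202),(424,310)),('left',(90,270),(105,390)),('near',(125,392),(415,322))):
    L,D=fitedge(t,a,b); print(nm,L,np.round(np.degrees(np.arctan2(D[1],D[0])),2)); P=plane('top',[L-15*D,L+15*D],.07)[:,:2];d=P[1]-P[0];print('  w',np.round(P.mean(0)*1e3,1),'ang',np.round(np.degrees(np.arctan2(d[1],d[0])),2))
# objects
for nm,px in(('bottle base',(280,240)),('eraser',(208,254)),('glue base',(111,290)),('staple',(386,225))):print(nm,np.round(plane('top',px,.07)*1e3))
E
```

```text
red tri [644.5 -75.1  71.5] gap 1.4
red tri [ 638.2 -169.7   69.8] gap 1.3
red tri [528.6 -68.9  75.7] gap 0.8
red tri [ 522.2 -162.6   73.5] gap 3.2
blue tri [667.8  95.9  74.9] gap 0.3
blue tri [677.    3.8  71.4] gap 4.4
blue tri [554.3  83.9  75.5] gap 1.0
blue tri [563.2 -10.7  70.4] gap 5.6
green tri [595.2 249.2  73.1] gap 1.0
green tri [617.7 158.3  67.5] gap 2.7
green tri [483.2 219.1  75.8] gap 0.3
green tri [505.1 127.8  69.9] gap 5.0
red far mid [ 639.9 -121.5] yaw far/sides [-3.53 -3.5 ] w 92.6 len 114.2
blue far mid [672.   50.4] yaw far/sides [6.13 6.47] w 90.8 len 113.5
green far mid [605.5 202. ] yaw far/sides [14.12 14.51] w 92.9 len 114.3
{'red': [[642.7, -75.3], [637.0, -167.7], [528.7, -68.5], [523.0, -160.5]], 'blue': [[667.2, 95.6], [676.9, 5.3], [554.4, 84.0], [564.2, -8.7]], 'green': [[594.2, 247.0], [616.9, 156.9], [483.3, 218.5], [506.5, 128.2]]}
farA [117.81636 257.85538] -14.06
  w [613.2 290.2] ang -83.66
farB [199.54532 237.57623] -13.55
  w [630.9 127.9] ang -84.18
farC [366.76477 196.12437] -14.36
  w [ 668.4 -217.7] ang -83.36
right [409.28873 258.82852] 72.14
  w [ 531.5 -277.1] ang -173.77
left [ 96.68686 339.1492 ] 82.19
  w [466.6 335.9] ang -173.79
near [274.2004  359.32214] -15.13
  w [384.1  10.9] ang -83.81
bottle base [[604. -30.  70.]]
eraser [[596. 114.  70.]]
glue base [[553. 306.  70.]]
staple [[ 604. -245.   70.]]
```

Blue's overhang is about 32.5 mm and the step yaw is about 6.25°. Along the step, red needs to travel about 50.7 mm and green about 49.6 mm. I'll do red first, going in behind its near edge at step frame (465, -178), which is world (0.482, -0.126).

>>> move_arm --rows '[{"delta_pos": [2.5, -3.7, 0], "delta_rot": [0, 0, 2.3], "hand": 4.6}, {"delta_pos": [2.5, -3.7, 0], "delta_rot": [0, 0, 2.3], "hand": 4.6}, {"delta_pos": [2.5, -3.7, 0], "delta_rot": [0, 0, 2.3], "hand": 4.6}, {"delta_pos": [2.5, -3.7, 0], "delta_rot": [0, 0, 2.3], "hand": 4.6}, {"delta_pos": [2.5, -3.7, 0], "delta_rot": [0, 0, 2.3], "hand": 4.6}, {"delta_pos": [2.5, -3.7, 0], "delta_rot": [0, 0, 2.3], "hand": 4.6}, {"delta_pos": [2.5, -3.7, 0], "delta_rot": [0, 0, 2.3], "hand": 4.6}, {"delta_pos": [2.5, -3.7, 0], "delta_rot": [0, 0, 2.3], "hand": 4.6}, {"delta_pos": [2.5, -3.7, 0], "delta_rot": [0, 0, 2.3], "hand": 4.6}, {"delta_pos": [2.5, -3.7, 0], "delta_rot": [0, 0, 2.3], "hand": 4.6}]'

```text
t: 1.15
eef_pos: [0.448, 0.2738, 0.2487]
ee_rot: [-3.141, -0.0, 0.107]
force: [0.3, 1.1, -0.7]
width: 0.0462
```

>>> move_arm --rows '[{"delta_pos": [0.3, -4.4, 0], "delta_rot": [0, 0, 0], "hand": 4.6}, {"delta_pos": [0.3, -4.4, -1], "delta_rot": [0, 0, 0], "hand": 4.6}, {"delta_pos": [0.3, -4.4, -1], "delta_rot": [0, 0, 0], "hand": 4.6}, {"delta_pos": [0.3, -4.4, -1], "delta_rot": [0, 0, 0], "hand": 4.6}, {"delta_pos": [0.3, -4.4, -1], "delta_rot": [0, 0, 0], "hand": 4.6}, {"delta_pos": [0.3, -4.4, -1], "delta_rot": [0, 0, 0], "hand": 4.6}, {"delta_pos": [0.3, -4.4, -1], "delta_rot": [0, 0, 0], "hand": 4.6}, {"delta_pos": [0.3, -4.4, -1], "delta_rot": [0, 0, 0], "hand": 4.6}, {"delta_pos": [0.3, -4.4, -1], "delta_rot": [0, 0, 0], "hand": 4.6}, {"delta_pos": [0, 0, 0], "delta_rot": [0, 0, 0], "hand": 4.6}]'

```text
t: 2.15
eef_pos: [0.473, -0.1246, 0.1669]
ee_rot: [3.141, 0.003, 0.099]
force: [-0.6, 0.2, -1.4]
width: 0.0458
```

>>> move_arm --rows '[{"delta_pos": [0.2, -0.1, -1], "delta_rot": [0, 0, 0.2], "hand": 4.6}, {"delta_pos": [0.2, 0, -1], "delta_rot": [0, 0, 0], "hand": 4.6}, {"delta_pos": [0.2, 0, -1], "delta_rot": [0, 0, 0], "hand": 4.6}, {"delta_pos": [0, 0, -1], "delta_rot": [0, 0, 0], "hand": 4.6}, {"delta_pos": [0, 0, -1], "delta_rot": [0, 0, 0], "hand": 4.6}, {"delta_pos": [0, 0, -0.8], "delta_rot": [0, 0, 0], "hand": 4.6}, {"delta_pos": [0, 0, -0.5], "delta_rot": [0, 0, 0], "hand": 4.6}, {"delta_pos": [0, 0, -0.3], "delta_rot": [0, 0, 0], "hand": 4.6}, {"delta_pos": [0, 0, 0], "delta_rot": [0, 0, 0], "hand": 4.6}, {"delta_pos": [0, 0, 0], "delta_rot": [0, 0, 0], "hand": 4.6}]'

```text
t: 3.15
eef_pos: [0.4806, -0.1216, 0.1028]
ee_rot: [3.142, -0.0, 0.108]
force: [0.2, 0.0, 0.2]
width: 0.046
```

```bash
python3 - <<'E'
from h import *
print(get_state())
for n in("scene","top","wrist"):
    im=grab_frame(n);cv2.imwrite(f"pics/{n}1.png",im)
    if n!='wrist':
        c=im[60:300,120:390] if n=='scene' else im[180:400,180:440]
        cv2.imwrite(f"pics/{n}1c.png",cv2.resize(c,None,fx=2.2,fy=2.2,interpolation=cv2.INTER_CUBIC))
E
```

```text
{'t': 3.15, 'q': array([ 1.49567499e-01,  2.15969167e-01, -5.68730685e-01,  1.25063582e-04,
       -7.85658101e-01,  1.52925644e+00]), 'qd': array([-0.00071184, -0.00420259,  0.0033869 , -0.00207353,  0.00018008,
        0.00092208]), 'joint_efforts': array([ 2.61432101e-02, -3.94133162e+01,  2.19508857e+01,  5.14007673e+00,
        9.13727959e-02, -1.61112348e-04]), 'eef_pos': array([ 0.48061721, -0.12157177,  0.10281463]), 'ee_rot': array([ 3.14152244e+00, -4.41666943e-04,  1.08116021e-01]), 'force': array([0.15675091, 0.03387169, 0.19090267]), 'moment': array([-0.03423765, -0.04162412,  0.02708582]), 'width': 0.04600618313987802}
```

View pics/scene1c.png

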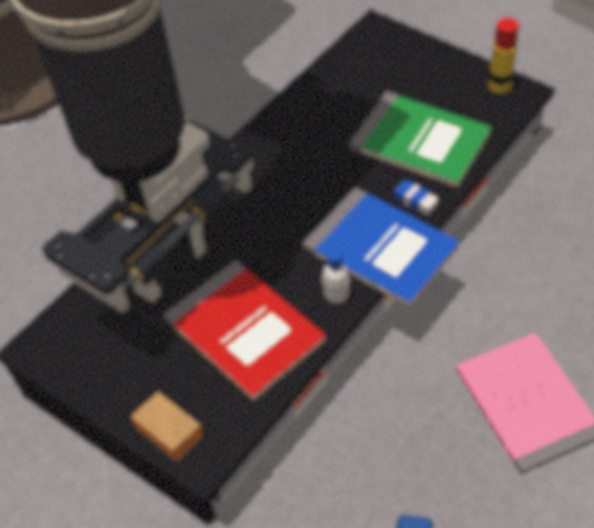

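View pics/wrist1.png

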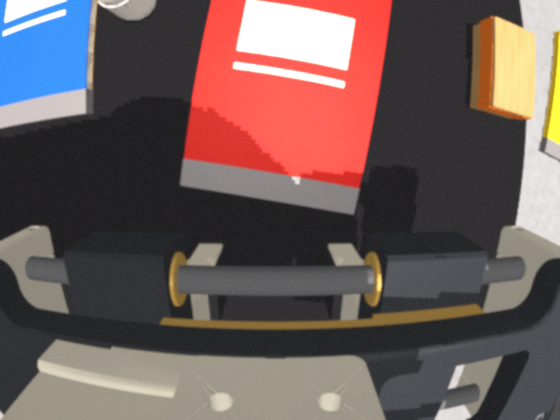

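View pics/top1c.png

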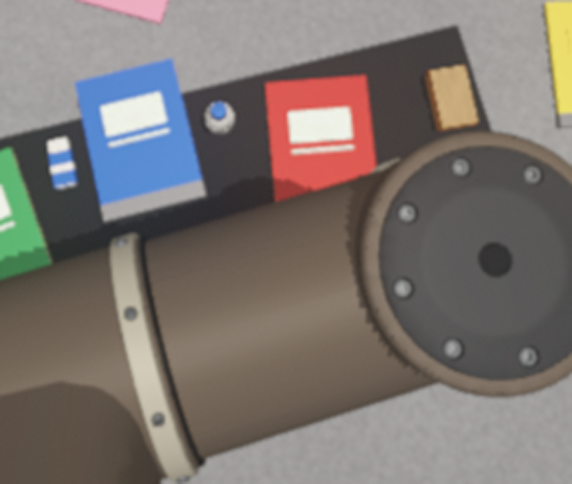

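The wrist view shows the fingers at columns 205 and 345 behind the red pad's binding strip, which runs from about (182,185) to (357,212). The staple box and bottle are clear. I'll lower the last bit, then push.

>>> move_arm --rows '[{"delta_pos": [0, -0.4, -0.3], "delta_rot": [0, 0, 0], "hand": 4.6}, {"delta_pos": [0, 0, -0.3], "delta_rot": [0, 0, 0], "hand": 4.6}, {"delta_pos": [0, 0, -0.1], "delta_rot": [0, 0, 0], "hand": 4.6}, {"delta_pos": [0.3, 0.03, 0], "delta_rot": [0, 0, 0], "hand": 4.6}, {"delta_pos": [0.3, 0.03, 0], "delta_rot": [0, 0, 0], "hand": 4.6}, {"delta_pos": [0.3, 0.03, 0], "delta_rot": [0, 0, 0], "hand": 4.6}, {"delta_pos": [0.3, 0.04, 0], "delta_rot": [0, 0, 0], "hand": 4.6}, {"delta_pos": [0.3, 0.03, 0], "delta_rot": [0, 0, 0], "hand": 4.6}, {"delta_pos": [0.3, 0.03, 0], "delta_rot": [0, 0, 0], "hand": 4.6}, {"delta_pos": [0.3, 0.03, 0], "delta_rot": [0, 0, 0], "hand": 4.6}]'

```text
t: 4.3
eef_pos: [0.5015, -0.1233, 0.0955]
ee_rot: [3.142, 0.0, 0.108]
force: [-2.4, -0.7, -0.5]
width: 0.0459
```

```bash
python3 - <<'E'
from h import *
cv2.imwrite("pics/wrist2.png",grab_frame('wrist'))
E
```

```text
(no output)
```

View pics/wrist2.png

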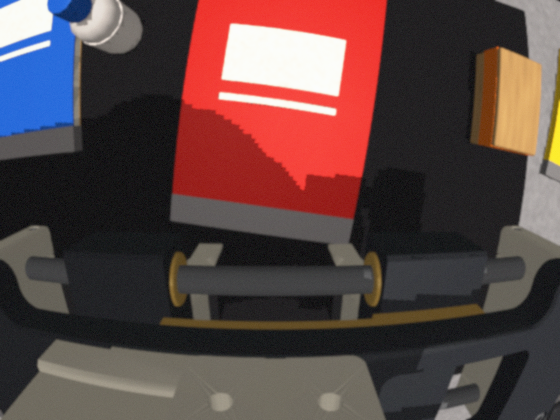

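The wrist view shows the right finger at the near-right corner (about (355,240)), and the contact force has started at 2.4 N. I'll keep pushing slowly.

>>> move_arm --rows '[{"delta_pos": [0.3, 0.03, 0], "delta_rot": [0, 0, 0], "hand": 4.6}, {"delta_pos": [0.3, 0.03, 0], "delta_rot": [0, 0, 0], "hand": 4.6}, {"delta_pos": [0.4, 0.04, 0], "delta_rot": [0, 0, 0], "hand": 4.6}, {"delta_pos": [0.4, 0.05, 0], "delta_rot": [0, 0, 0], "hand": 4.6}, {"delta_pos": [0.4, 0.04, 0], "delta_rot": [0, 0, 0], "hand": 4.6}, {"delta_pos": [0.4, 0.05, 0], "delta_rot": [0, 0, 0], "hand": 4.6}, {"delta_pos": [0.4, 0.04, 0], "delta_rot": [0, 0, 0], "hand": 4.6}, {"delta_pos": [0.4, 0.05, 0], "delta_rot": [0, 0, 0], "hand": 4.6}, {"delta_pos": [0.4, 0.04, 0], "delta_rot": [0, 0, 0], "hand": 4.6}, {"delta_pos": [0.3, 0.03, 0], "delta_rot": [0, 0, 0], "hand": 4.6}]'

```text
t: 5.35
eef_pos: [0.5388, -0.1193, 0.0955]
ee_rot: [-3.142, -0.0, 0.108]
force: [0.1, -0.0, 0.0]
width: 0.0463
```

```bash
python3 - <<'E'
from h import *
print(get_state()['eef_pos'])
cv2.imwrite("pics/wrist3.png",grab_frame('wrist'))
t=grab_frame('top');cv2.imwrite("pics/top3.png",t)
cv2.imwrite("pics/top3c.png",cv2.resize(t[180:400,180:440],None,fx=2.2,fy=2.2,interpolation=cv2.INTER_CUBIC))
E
```

```text
[ 0.53881048 -0.11926362  0.09552953]
```

View pics/wrist3.png

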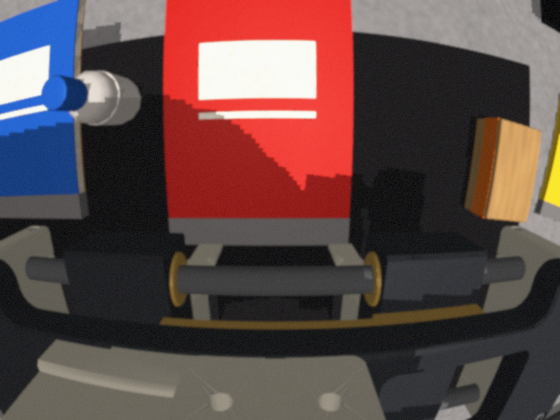

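View pics/top3c.png

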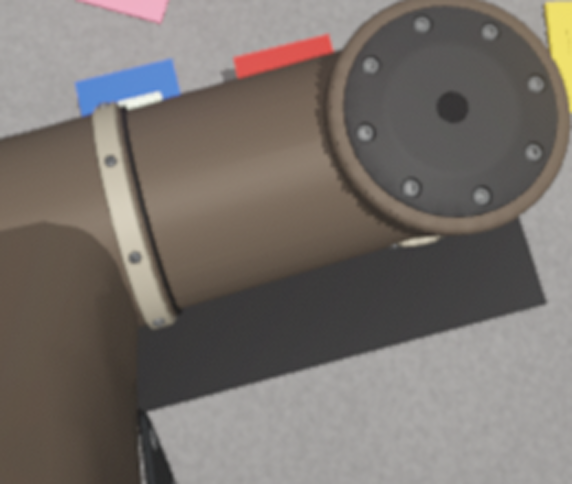

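The red pad is now square to the fingers in the wrist view, with its binding edge level at row ~243. In the top crop its far edge runs (234,57)–(330,36) and blue's runs (77,82)–(172,60). Next I compare the two edges.

```bash
cat >> h.py <<'E'
def faredge(im,segs,z=.078,yaw=6.25,n='top'):
    u=np.array([np.cos(np.radians(yaw)),np.sin(np.radians(yaw))]);v=np.array([-u[1],u[0]]);out={}
    for k,(a,b) in segs.items():
        L,D=fitedge(im,a,b,w=3);h=np.linalg.norm(np.subtract(a,b))/2
        m=L+D*np.dot((np.array(a)+b)/2-L,D)
        P=plane(n,[m-h*D,m+h*D],z)[:,:2];d=P[1]-P[0]
        if d@v>0:d=-d
        out[k]=(P.mean(0)@u*1e3,P.mean(0)@v*1e3,np.degrees(np.arctan2(d[0],-d[1])))
        print(k,'x_step %.1f y_step %.1f yaw %.2f'%out[k])
    return out
E
python3 - <<'E'
from h import *
t=cv2.imread('pics/top3.png');t0=cv2.imread('pics/top0.png')
faredge(t0,{'blue':((215,217.3),(258.2,207.3))})
faredge(t,{'blue':((215,217.3),(258.2,207.3)),'red':((286.4,205.9),(330,196.4))})
E
```

```text
blue x_step 673.5 y_step -24.8 yaw 6.31
blue x_step 673.4 y_step -24.8 yaw 6.26
red x_step 660.4 y_step -169.6 yaw 6.20
```

>>> move_arm --rows '[{"delta_pos": [0.25, 0.03, 0], "delta_rot": [0, 0, 0], "hand": 4.6}, {"delta_pos": [0.25, 0.03, 0], "delta_rot": [0, 0, 0], "hand": 4.6}, {"delta_pos": [0.25, 0.03, 0], "delta_rot": [0, 0, 0], "hand": 4.6}, {"delta_pos": [0.2, 0.02, 0], "delta_rot": [0, 0, 0], "hand": 4.6}, {"delta_pos": [0.15, 0.02, 0], "delta_rot": [0, 0, 0], "hand": 4.6}, {"delta_pos": [0.1, 0.01, 0], "delta_rot": [0, 0, 0], "hand": 4.6}, {"delta_pos": [0, 0, 0], "delta_rot": [0, 0, 0], "hand": 4.6}, {"delta_pos": [0, 0, 0], "delta_rot": [0, 0, 0], "hand": 4.6}, {"delta_pos": [0, 0, 0], "delta_rot": [0, 0, 0], "hand": 4.6}, {"delta_pos": [0, 0, 0], "delta_rot": [0, 0, 0], "hand": 4.6}]'

```text
t: 6.45
eef_pos: [0.5505, -0.1179, 0.0957]
ee_rot: [3.142, -0.0, 0.108]
force: [0.2, -1.0, -0.0]
width: 0.0459
```

```bash
python3 - <<'E'
from h import *
t=grab_frame('top');cv2.imwrite("pics/top4.png",t)
faredge(t,{'blue':((215,217.3),(258.2,207.3)),'red':((284.5,200),(328,190.5))})
E
```

```text
blue x_step 673.6 y_step -24.8 yaw 6.06
red x_step 671.9 y_step -168.9 yaw 6.46
```

>>> move_arm --rows '[{"delta_pos": [0.05, 0.01, 0], "delta_rot": [0, 0, 0], "hand": 4.6}, {"delta_pos": [0.05, 0, 0], "delta_rot": [0, 0, 0], "hand": 4.6}, {"delta_pos": [0.05, 0.01, 0], "delta_rot": [0, 0, 0], "hand": 4.6}, {"delta_pos": [0, 0, 0], "delta_rot": [0, 0, 0], "hand": 4.6}, {"delta_pos": [0, 0, 0], "delta_rot": [0, 0, 0], "hand": 4.6}, {"delta_pos": [0, 0, 0], "delta_rot": [0, 0, 0], "hand": 4.6}, {"delta_pos": [0, 0, 0], "delta_rot": [0, 0, 0], "hand": 4.6}, {"delta_pos": [0, 0, 0], "delta_rot": [0, 0, 0], "hand": 4.6}, {"delta_pos": [0, 0, 0], "delta_rot": [0, 0, 0], "hand": 4.6}, {"delta_pos": [0, 0, 0], "delta_rot": [0, 0, 0], "hand": 4.6}]'

```text
t: 7.5
eef_pos: [0.5519, -0.1177, 0.0955]
ee_rot: [3.142, 0.0, 0.108]
force: [-0.8, -0.2, 1.0]
width: 0.046
```

```bash
python3 - <<'E'
from h import *
t=np.mean([grab_frame('top') for _ in range(4)],axis=0).astype(np.uint8);cv2.imwrite("pics/top5.png",t)
faredge(t,{'blue':((215,217.3),(258.2,207.3)),'red':((284.5,199.5),(328,190))})
s=grab_frame('scene');cv2.imwrite("pics/scene5.png",s)
c=t[180:400,180:440];cv2.imwrite("pics/top5c.png",cv2.resize(c,None,fx=2.2,fy=2.2))
E
```

```text
blue x_step 664.6 y_step -21.2 yaw -22.49
red x_step 673.1 y_step -169.2 yaw 6.40
```

View pics/top5c.png

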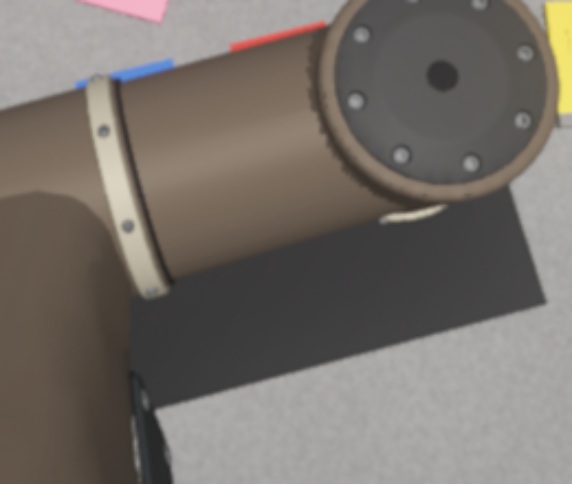

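View pics/scene5.png

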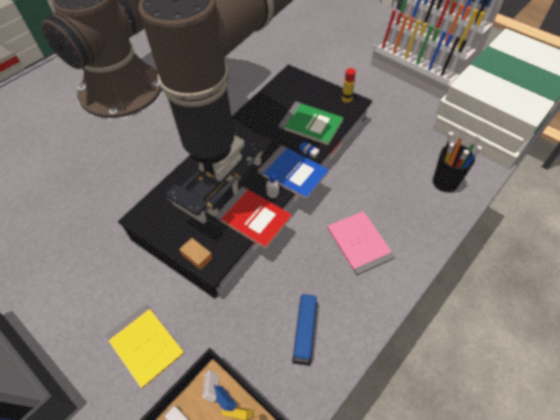

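Red's far edge is at x_step 673.1 against blue's 673.5, with yaw 6.4. The blue fit failed in the last frame because the wrist covers its edge (the crop shows a sliver at (77–172, 62–85)). I'll retreat, rise and go to the green pad. There I'll add a little +y drift during the rotation, because red slid about 10 mm sideways.

>>> move_arm --rows '[{"delta_pos": [-1, -0.11, 0], "delta_rot": [0, 0, 0], "hand": 4.6}, {"delta_pos": [-1.5, -0.16, 0.5], "delta_rot": [0, 0, 0], "hand": 4.6}, {"delta_pos": [-1.5, -0.16, 2], "delta_rot": [0, 0, 0], "hand": 4.6}, {"delta_pos": [-1.5, -0.16, 2.5], "delta_rot": [0, 0, 0], "hand": 4.6}, {"delta_pos": [-0.5, -0.06, 2.5], "delta_rot": [0, 0, 0], "hand": 4.6}, {"delta_pos": [-0.5, 3, 0.5], "delta_rot": [0, 0, 0], "hand": 4.6}, {"delta_pos": [-0.5, 4, 0], "delta_rot": [0, 0, 0], "hand": 4.6}, {"delta_pos": [-0.5, 4, 0], "delta_rot": [0, 0, 0], "hand": 4.6}, {"delta_pos": [-0.5, 4, 0], "delta_rot": [0, 0, 0], "hand": 4.6}, {"delta_pos": [-0.5, 4, 0], "delta_rot": [0, 0, 0], "hand": 4.6}]'

```text
t: 8.75
eef_pos: [0.4654, 0.0666, 0.1761]
ee_rot: [-3.141, -0.001, 0.108]
force: [1.1, 0.8, 0.9]
width: 0.046
```

>>> move_arm --rows '[{"delta_pos": [-0.5, 4, 0], "delta_rot": [0, 0, 0], "hand": 4.6}, {"delta_pos": [-0.5, 3, 0], "delta_rot": [0, 0, 0], "hand": 4.6}, {"delta_pos": [-0.5, 2, 0], "delta_rot": [0, 0, 0], "hand": 4.6}, {"delta_pos": [-0.2, 1, 0], "delta_rot": [0, 0, 0], "hand": 4.6}, {"delta_pos": [0, 0, -1.5], "delta_rot": [0, 0, 0], "hand": 4.6}, {"delta_pos": [0, 0, -2], "delta_rot": [0, 0, 0], "hand": 4.6}, {"delta_pos": [0, 0, -2], "delta_rot": [0, 0, 0], "hand": 4.6}, {"delta_pos": [0, 0, -1], "delta_rot": [0, 0, 0], "hand": 4.6}, {"delta_pos": [0, 0, 0], "delta_rot": [0, 0, 0], "hand": 4.6}, {"delta_pos": [0, 0, 0], "delta_rot": [0, 0, 0], "hand": 4.6}]'

```text
t: 9.75
eef_pos: [0.4501, 0.1656, 0.1112]
ee_rot: [3.142, -0.0, 0.108]
force: [-0.6, 0.2, 0.4]
width: 0.0459
```

```bash
python3 - <<'E'
from h import *
p=get_state()['eef_pos'];print(p)
a=np.radians(6.25);print(p[0]*np.cos(a)+p[1]*np.sin(a),-p[0]*np.sin(a)+p[1]*np.cos(a))
cv2.imwrite("pics/wrist6.png",grab_frame('wrist'))
t=grab_frame('top');cv2.imwrite("pics/top6.png",t)
faredge(t,{'blue':((215,217.3),(258.2,207.3)),'red':((284.5,199.5),(328,190))})
cv2.imwrite("pics/top6c.png",cv2.resize(t[160:400,80:440],None,fx=2.2,fy=2.2))
E
```

```text
[0.4501387  0.16556691 0.11115025]
0.4654879833952979 0.1155776386799569
blue x_step 673.5 y_step -24.8 yaw 6.05
red x_step 673.1 y_step -169.2 yaw 6.31
```

View pics/wrist6.png

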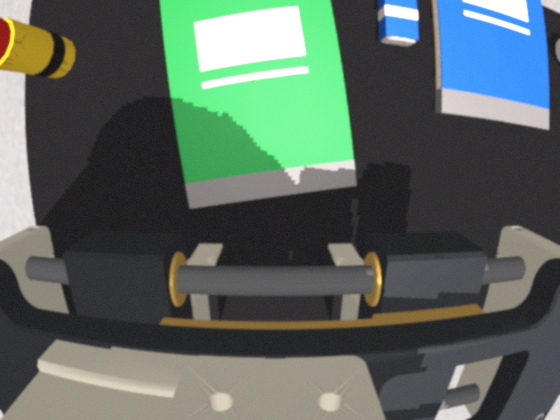

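View pics/top6c.png

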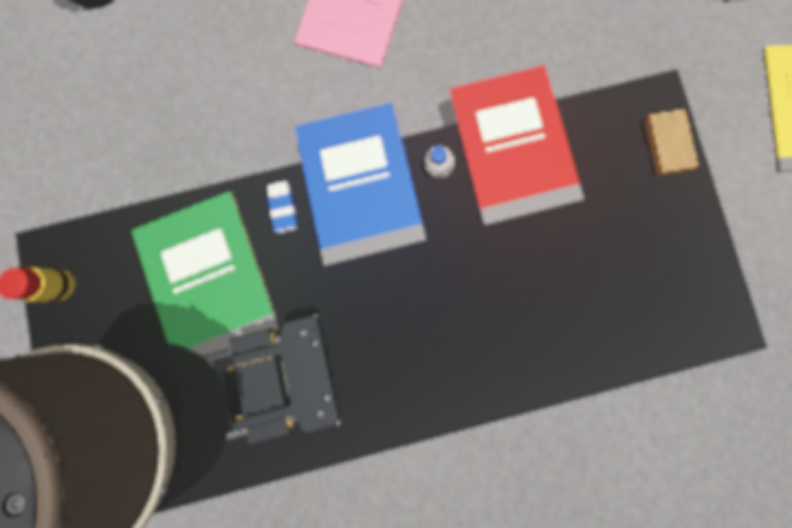

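The red pad is in line in the top crop: far edges 673.1 against 673.5, yaw 6.3 against about 6.2. The wrist view shows the fingers squarely behind the green pad's strip, (190,205)–(355,187), with the glue stick clear. Now I lower and push green.

>>> move_arm --rows '[{"delta_pos": [0, 0.2, -0.8], "delta_rot": [0, 0, 0], "hand": 4.6}, {"delta_pos": [0, 0, -0.6], "delta_rot": [0, 0, 0], "hand": 4.6}, {"delta_pos": [0, 0, -0.2], "delta_rot": [0, 0, 0], "hand": 4.6}, {"delta_pos": [0.4, 0.04, 0], "delta_rot": [0, 0, 0], "hand": 4.6}, {"delta_pos": [0.4, 0.04, 0], "delta_rot": [0, 0, 0], "hand": 4.6}, {"delta_pos": [0.4, 0.04, 0], "delta_rot": [0, 0, 0], "hand": 4.6}, {"delta_pos": [0.3, 0.03, 0], "delta_rot": [0, 0, 0], "hand": 4.6}, {"delta_pos": [0.3, 0.1, 0], "delta_rot": [0, 0, 0], "hand": 4.6}, {"delta_pos": [0.3, 0.1, 0], "delta_rot": [0, 0, 0], "hand": 4.6}, {"delta_pos": [0.3, 0.1, 0], "delta_rot": [0, 0, 0], "hand": 4.6}]'

```text
t: 10.85
eef_pos: [0.4741, 0.1723, 0.0945]
ee_rot: [3.142, 0.0, 0.108]
force: [-0.2, -0.2, 0.6]
width: 0.0457
```

>>> move_arm --rows '[{"delta_pos": [0.3, 0.1, 0], "delta_rot": [0, 0, 0], "hand": 4.6}, {"delta_pos": [0.3, 0.1, 0], "delta_rot": [0, 0, 0], "hand": 4.6}, {"delta_pos": [0.3, 0.1, 0], "delta_rot": [0, 0, 0], "hand": 4.6}, {"delta_pos": [0.3, 0.1, 0], "delta_rot": [0, 0, 0], "hand": 4.6}, {"delta_pos": [0.3, 0.04, 0], "delta_rot": [0, 0, 0], "hand": 4.6}, {"delta_pos": [0.3, 0.03, 0], "delta_rot": [0, 0, 0], "hand": 4.6}, {"delta_pos": [0.3, 0.03, 0], "delta_rot": [0, 0, 0], "hand": 4.6}, {"delta_pos": [0.3, 0.03, 0], "delta_rot": [0, 0, 0], "hand": 4.6}, {"delta_pos": [0.2, 0.02, 0], "delta_rot": [0, 0, 0], "hand": 4.6}, {"delta_pos": [0, 0, 0], "delta_rot": [0, 0, 0], "hand": 4.6}]'

```text
t: 11.85
eef_pos: [0.5003, 0.1778, 0.0945]
ee_rot: [-3.142, -0.0, 0.108]
force: [-0.1, 0.6, -0.2]
width: 0.0458
```

```bash
python3 - <<'E'
from h import *
p=get_state()['eef_pos'];print(p)
a=np.radians(6.25);print(p[0]*np.cos(a)+p[1]*np.sin(a),-p[0]*np.sin(a)+p[1]*np.cos(a))
cv2.imwrite("pics/wrist7.png",grab_frame('wrist'))
t=grab_frame('top');cv2.imwrite("pics/top7.png",t)
cv2.imwrite("pics/top7c.png",cv2.resize(t[160:400,80:440],None,fx=2.2,fy=2.2))
E
```

```text
[0.50025858 0.17780476 0.09454771]
0.5166422609847927 0.12228635697889527
```

View pics/wrist7.png

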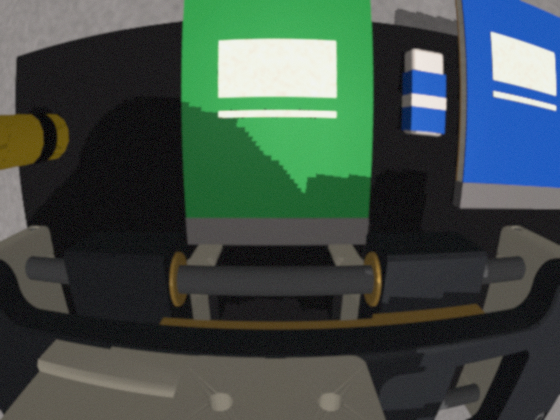

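View pics/top7c.png

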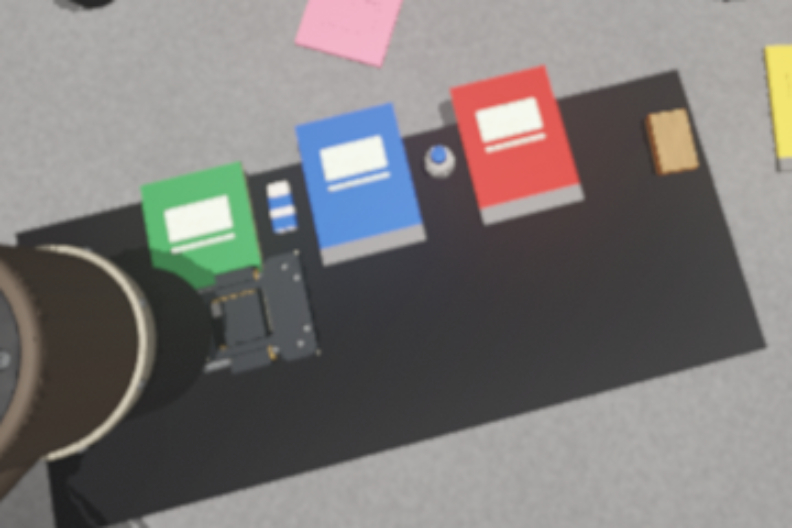

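Green is square in the wrist view, with its strip level at row 243. Its far edge in the top crop is (142,186)–(240,163), and it has about 15 mm of clearance to the eraser.

```bash
python3 - <<'E'
from h import *
t=cv2.imread('pics/top7.png')
faredge(t,{'blue':((215,217.3),(258.2,207.3)),'red':((284.5,199.5),(328,190)),'green':((144.5,244.5),(189,234))})
E
```

```text
blue x_step 673.5 y_step -24.8 yaw 6.24
red x_step 673.2 y_step -169.2 yaw 6.28
green x_step 654.2 y_step 120.1 yaw 6.17
```

>>> move_arm --rows '[{"delta_pos": [0.3, 0.03, 0], "delta_rot": [0, 0, 0], "hand": 4.6}, {"delta_pos": [0.3, 0.03, 0], "delta_rot": [0, 0, 0], "hand": 4.6}, {"delta_pos": [0.3, 0.03, 0], "delta_rot": [0, 0, 0], "hand": 4.6}, {"delta_pos": [0.3, 0.04, 0], "delta_rot": [0, 0, 0], "hand": 4.6}, {"delta_pos": [0.25, 0.03, 0], "delta_rot": [0, 0, 0], "hand": 4.6}, {"delta_pos": [0.2, 0.02, 0], "delta_rot": [0, 0, 0], "hand": 4.6}, {"delta_pos": [0.1, 0.01, 0], "delta_rot": [0, 0, 0], "hand": 4.6}, {"delta_pos": [0, 0, 0], "delta_rot": [0, 0, 0], "hand": 4.6}, {"delta_pos": [0, 0, 0], "delta_rot": [0, 0, 0], "hand": 4.6}, {"delta_pos": [0, 0, 0], "delta_rot": [0, 0, 0], "hand": 4.6}]'

```text
t: 12.95
eef_pos: [0.5175, 0.1797, 0.0946]
ee_rot: [-3.141, -0.0, 0.108]
force: [0.5, -0.3, 0.1]
width: 0.046
```

```bash
python3 - <<'E'
from h import *
t=np.mean([grab_frame('top') for _ in range(3)],axis=0).astype(np.uint8);cv2.imwrite('pics/top8.png',t)
faredge(t,{'blue':((215,217.3),(258.2,207.3)),'red':((284.5,199.5),(328,190)),'green':((142.5,236),(186.5,226))})
E
```

```text
blue x_step 673.5 y_step -24.8 yaw 6.16
red x_step 673.1 y_step -169.2 yaw 6.27
green x_step 671.5 y_step 121.5 yaw 6.22
```

>>> move_arm --rows '[{"delta_pos": [0.06, 0.01, 0], "delta_rot": [0, 0, 0], "hand": 4.6}, {"delta_pos": [0.06, 0, 0], "delta_rot": [0, 0, 0], "hand": 4.6}, {"delta_pos": [0.06, 0.01, 0], "delta_rot": [0, 0, 0], "hand": 4.6}, {"delta_pos": [0, 0, 0], "delta_rot": [0, 0, 0], "hand": 4.6}, {"delta_pos": [0, 0, 0], "delta_rot": [0, 0, 0], "hand": 4.6}, {"delta_pos": [0, 0, 0], "delta_rot": [0, 0, 0], "hand": 4.6}, {"delta_pos": [0, 0, 0], "delta_rot": [0, 0, 0], "hand": 4.6}, {"delta_pos": [0, 0, 0], "delta_rot": [0, 0, 0], "hand": 4.6}, {"delta_pos": [0, 0, 0], "delta_rot": [0, 0, 0], "hand": 4.6}, {"delta_pos": [0, 0, 0], "delta_rot": [0, 0, 0], "hand": 4.6}]'

```text
t: 14.1
eef_pos: [0.5192, 0.1798, 0.0945]
ee_rot: [3.142, 0.0, 0.108]
force: [-1.1, 0.1, 0.6]
width: 0.046
```

```bash
python3 - <<'E'
from h import *
t=np.mean([grab_frame('top') for _ in range(3)],axis=0).astype(np.uint8);cv2.imwrite('pics/top9.png',t)
faredge(t,{'blue':((215,217.3),(258.2,207.3)),'red':((284.5,199.5),(328,190)),'green':((142.5,235.3),(186.5,225.3))})
E
```

```text
blue x_step 673.5 y_step -24.8 yaw 6.30
red x_step 673.1 y_step -169.2 yaw 6.13
green x_step 672.9 y_step 121.2 yaw 6.26
```

All three are within 0.6 mm. I'll back off, then do the final check with both cameras.

>>> move_arm --rows '[{"delta_pos": [-1, -0.11, 0], "delta_rot": [0, 0, 0], "hand": 4.6}, {"delta_pos": [-1.5, -0.16, 0.3], "delta_rot": [0, 0, 0], "hand": 4.6}, {"delta_pos": [-2, -0.2, 1.5], "delta_rot": [0, 0, 0], "hand": 4.6}, {"delta_pos": [-2, -0.2, 2.5], "delta_rot": [0, 0, 0], "hand": 4.6}, {"delta_pos": [-1, 0, 3], "delta_rot": [0, 0, 0], "hand": 4.6}, {"delta_pos": [0, 0, 3], "delta_rot": [0, 0, 0], "hand": 4.6}, {"delta_pos": [0, 0, 2], "delta_rot": [0, 0, 0], "hand": 4.6}, {"delta_pos": [0, 0, 0], "delta_rot": [0, 0, 0], "hand": 4.6}, {"delta_pos": [0, 0, 0], "delta_rot": [0, 0, 0], "hand": 4.6}, {"delta_pos": [0, 0, 0], "delta_rot": [0, 0, 0], "hand": 4.6}]'

```text
t: 15.25
eef_pos: [0.4432, 0.1727, 0.2168]
ee_rot: [3.141, 0.001, 0.108]
force: [0.0, 1.2, -1.5]
width: 0.046
```

```bash
python3 - <<'E'
from h import *
t=np.mean([grab_frame('top') for _ in range(3)],axis=0).astype(np.uint8);s=np.mean([grab_frame('scene') for _ in range(3)],axis=0).astype(np.uint8)
cv2.imwrite('pics/top10.png',t);cv2.imwrite('pics/scene10.png',s)
faredge(t,{'blue':((215,217.3),(258.2,207.3)),'red':((284.5,199.5),(328,190)),'green':((142.5,235.3),(186.5,225.3))})
cv2.imwrite("pics/top10c.png",cv2.resize(t[160:400,80:440],None,fx=2.2,fy=2.2))
cv2.imwrite('pics/scene10c.png',cv2.resize(s[60:300,120:390],None,fx=2.4,fy=2.4,interpolation=cv2.INTER_CUBIC))
for z in(.07,):
  faredge(t,{'stepA':((95,262),(136,251.5)),'stepB':((192,237),(214,231)),'stepC':((337,211),(385,197))},z)
S={}
for c,n in(('red',(258,217)),('blue',(295,171)),('green',(322,126))):
    C=padcorners(s,c,n);P=plane('scene',C,.078);o=orderworld(P);S[c]=(C[o[0]],C[o[1]])
faredge(s,S,n='scene')
# objects moved?
t0=cv2.imread('pics/top0.png')
for nm,(x,y) in {'bottle':(280,233),'eraser':(208,254),'staple':(386,225),'glue':(97,290),'blue':(243,242)}.items():
    a=t0[y-18:y+18,x-14:x+14];r=cv2.matchTemplate(t[y-24:y+24,x-20:x+20],a,cv2.TM_CCOEFF_NORMED);_,v,_,l=cv2.minMaxLoc(r);print(nm,round(v,3),(l[0]-6,l[1]-6))
E
```

```text
blue x_step 673.5 y_step -24.8 yaw 6.32
red x_step 673.1 y_step -169.2 yaw 6.21
green x_step 672.9 y_step 121.2 yaw 6.33
stepA x_step 641.2 y_step 225.4 yaw 6.51
stepB x_step 640.9 y_step 50.1 yaw 6.77
stepC x_step 637.3 y_step -273.0 yaw 10.11Traceback (most recent call last):
  File "<stdin>", line 11, in <module>
  File "h.py", line 48, in padcorners
    E=[fitedge(im,c[i],c[(i+1)%4]) for i in range(4)]
       ~~~~~~~^^^^^^^^^^^^^^^^^^^^
  File "h.py", line 39, in fitedge
    vx,vy,x,y=cv2.fitLine(pts,cv2.DIST_HUBER,0,.01,.01).ravel()
              ~~~~~~~~~~~^^^^^^^^^^^^^^^^^^^^^^^^^^^^^^
cv2.error: OpenCV(4.12.0) /io/opencv/modules/imgproc/src/linefit.cpp:50: error: (-215:Assertion failed) count > 0 in function 'fitLine2D_wods'
```

View pics/top10c.png

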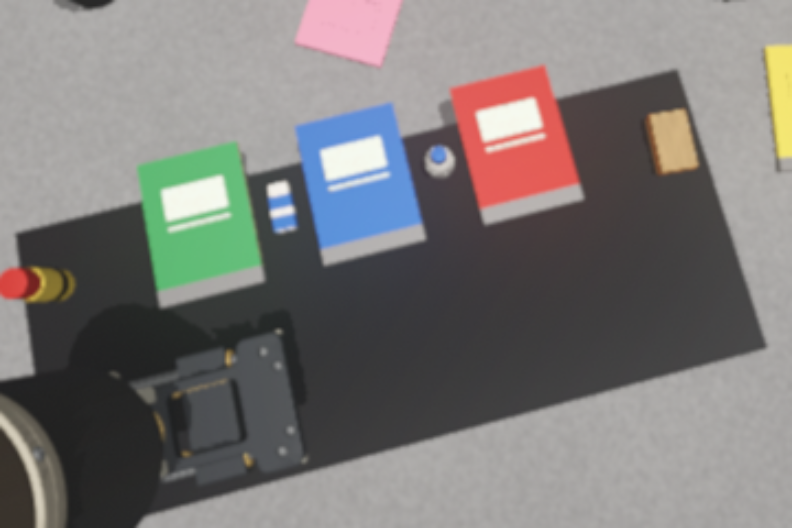

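View pics/scene10c.png

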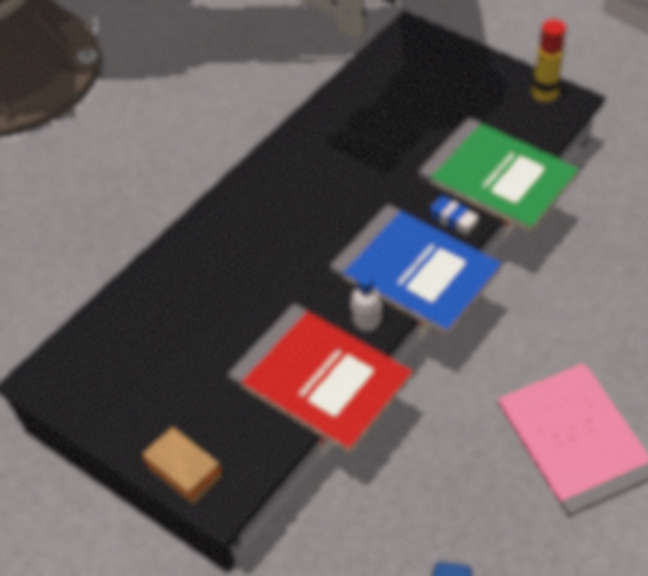

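```bash
python3 - <<'E'
from h import *
t=cv2.imread('pics/top10.png');s=cv2.imread('pics/scene10.png')
print('scene');faredge(s,{'red':((291.3,215.4),(265.4,246.3)),'blue':((328.3,170.4),(305.4,196.7)),'green':((360.8,131.7),(340.4,154.2))},n='scene')
t0=cv2.imread('pics/top0.png')
for nm,(x,y) in {'bottle':(280,233),'eraser':(208,254),'staple':(386,225),'glue':(97,290),'blue':(243,242)}.items():
    a=t0[y-18:y+18,x-14:x+14];r=cv2.matchTemplate(t[y-24:y+24,x-20:x+20],a,cv2.TM_CCOEFF_NORMED);_,v,_,l=cv2.minMaxLoc(r);print(nm,round(v,3),(l[0]-6,l[1]-6))
E
```

```text
scene
red x_step 674.4 y_step -171.4 yaw 5.79
blue x_step 675.0 y_step -27.9 yaw 5.74
green x_step 674.9 y_step 115.6 yaw 5.17
bottle 0.873 (0, 0)
eraser 0.97 (0, 0)
staple 1.0 (0, 0)
glue 1.0 (0, 0)
blue 1.0 (0, 0)
```

Both cameras agree within 0.6 mm, and nothing else has moved. The lower scores for the bottle and eraser come from the neighbouring pads and shadows in their templates. I'm handing in.

```bash
python3 -c "
from station import *
print(get_state()['t']);print(job_done())"
```

```text
15.55
the job is handed in; nothing more can be done
None
```

I pushed the red pad, then the green pad, along the step with the two fingertips, lining each up with the blue pad. The job was handed in at 15.6 s with the gripper clear of everything; no verdict is reported.

**Alignment:** In the last check from the top camera, the far edges along the step's depth direction were:

| Pad | Far edge (mm) | Angle (degrees) |
|---|---|---|
| Blue | 673.5 | 6.3 |
| Red | 673.1 | 6.2 |
| Green | 672.9 | 6.3 |

The step itself sits at about 6.25°, and the blue pad overhangs by about 32.5 mm. The scene camera agreed, with all three edges within 0.6 mm of each other. It read the angles as 5.2–5.8°, with the green pad about 0.6° off the other two, but its edge fits are coarser.

**Other goods:** The blue pad, bottle, eraser, staple box and glue stick showed no shift between the first and last pictures. I did not run that check on the pink and yellow look-alikes, but the arm never went near them.

**Sideways drift:** While being squared, the red pad's centre slid about 10 mm towards the blue pad and the green pad's about 5 mm. Both kept their places in the row with clear gaps.

**Checks that failed or disagreed:**
- **Blue edge:** one fit failed because the wrist hid the edge; I repeated it once the view was clear.
- **Step edge:** one fit at the right end was bad in the last check, so I used the earlier fits, which agreed at 641 mm.
- **Scene corners:** an automatic corner fit crashed, so I refitted the far edges from picked pixels.
- **Pad heights:** triangulated pad-top heights came out at 68–76 mm against the nominal 78 mm, so I used the nominal height.

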